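# Draw the shoehorn out of the valet box

## Robot

A 7-joint arm with a two-finger parallel gripper is mounted at the origin on the work surface. World frame = base frame: x ahead of the robot, y to its left, z up, the work surface at z = 0. Lengths are in m, angles in rad, forces in N, time in s.
With the tool pointing down it reaches from about 0.425 to 0.825 m from the base axis. Payload 3.6 kg.
Tool frame: the origin (TCP) lies at the very end of the fingers, on their centre line; the grasp point (between the pads) lies 19 mm behind it (ctrl.hold_point_z is the distance from the TCP to the grasp point, in m); z points along the fingers, y is the line along which they close (so a half turn about z gives the same grasp; the last joint's range is limited). The gripper opens to 93 mm and grips with 3 to 60 N. Pads are 15 mm wide; open, the fingers measure 128 mm over their backs; the gripper's body (75 mm by 188 mm) begins 65 mm behind the grasp point.
Start: joints at [1.169, 0.615, -0.013, 1.423, 0.008, 1.103, -0.04], TCP at [0.239, -0.605, 0.219] pointing down, gripper open.
Joint ranges: [-3.12, 3.12], [-0.3, 2.06], [-1.34, 1.32], [0.26, 2.42], [-1.36, 4.5], [0.01, 1.98], [-2.84, 2.84]. Speed limits (rad/s): [2.79, 2.79, 3.14, 3.14, 3.14, 3.14, 3.14].

## Interface

Orientations are given as [roll, pitch, yaw] about the fixed x, y, z axes, in that order (R = Rz(yaw) Ry(pitch) Rx(roll)).
In Python, from plant import ctrl gives the robot as it stands.
- The arm moves only by the tool arm_command, never from a script. Its argument "plan" is a list of rows, each a list of 2 entries, a list of its own where there are three numbers: the shift along the tool's x, y, z in units of 50 mm (1.0 is 50 mm), then the turn about the tool's z in units of 6 degrees (1.0 is 6 degrees). A call has 1 to 5 rows; each row shifts and turns the commanded pose from where the row before left it, along the tool's axes as they then stand; what a row does not reach is not made up. A row lasts 1/8 s, in which the tool goes at most 62.5 mm and 10.7 degrees, less where a joint would pass 70% of its speed; a pose out of reach is approached as far as the arm can. A call is refused whole if a number of a shift passes 1 or a number of a turn 1, either way. A call with a gripper value outside its range is refused whole. "grip" is the opening, from 0 (shut) to 1 (fully open), set as the call begins (left out, the last holds). The fingers move at their own pace and stop on an object; the grip force is fixed at half the most. Time passes only in rows, so rows that do not move let the fingers close. It gives the time, the measured TCP pose, the force, the opening and the grip force at its end, in the units of the state.
- ctrl.read_state(): the state, without advancing time (a new reading comes with each control period).
- ctrl.capture(name): name is "scene" or "top" or "wrist"; returns a dict with "color" (384x512x3 uint8, blue, green, red), "fx", "fy", "cx", "cy" (pixels), "xyz" and "orientation" of the camera in the world; the wrist camera has in their place "T_tool_cam" (4x4, takes a point from camera to tool coordinates, whose origin is the TCP and whose axes are the flange's). Camera axes: x right, y up, looking along -z (the intrinsics and any distortion apply to the point x, -y, -z); pixel columns grow to the right and rows downward; lengths in m; the calibration is good to about 2 mm. A picture is of the moment at which its call begins: read the wrist's pose just before it. There is no depth.
- ctrl.sign_off(): hands the job in; it is judged then, once.
The state is a dict: "time": time; "joint_pos": joint angles; "qd": joint speeds; "effort": joint torques, N m; "ee_pos": TCP position; "tool_rot": TCP orientation; "contact_force": force on the tool from outside, world axes, zero at the start; "ft_torque": the same for the moment, N m; "grip_width": finger opening in m; "gripper_force": force on a finger pad.
Only numpy, scipy, OpenCV 4.12 (cv2) and the standard library are available. Lean on these libraries where they do the work, as an engineer would, in place of code of your own. Each camera call takes 0.05 s, during which the arm holds its last target. There are 200 camera calls.

## Task

The shoehorn is shut inside the wooden valet box under the black tie bar tray. Push the tray back along its guides over the fixed deck until its spring catch snaps and keeps it fully open, then take hold of the shoehorn, tilt it handle end up and draw it slantwise out through the opening, easing it past the edges without forcing it and leaving the other things on the ledge alone. Finish still holding it: the whole shoehorn held still in the gripper, clear in the air at least 5 cm above the top of the tray, with the tray left fully open.

Things in the scene. Friction and masses are not known exactly. Their poses are not given: they have to be found in the camera images.
- valet_box: Fixed oak valet box, outside 290 (its x) by 130 (its y), z up; origin at the centre of its underside, on the ledge. Walls 9 thick. Felt-lined compartment x -136..+136, y -56..+56, floor at z 6. All walls end at z 46; a guide strip on each long wall (|y| 58..65) stands to z 54. Half x -136..0 has a fixed deck; half x 0..136 is closed by the sliding tray.
- deck_edge (a point): Middle of the fixed oak deck's free edge, at box (0, 0, 43) mm. The deck is 6 thick, box z 40..46, and covers x -136..0 for good, so the compartment under it is 34 high. With the tray fully open the opening is box x +10..+136, y -56..+56; the shoehorn is longer than that and still reaches under the deck.
- tray (a joint): Slide of the black acrylic tie bar tray, m: 0 = shut, grows as it moves along the box's -x over the deck, end stop 0.135. It is captive in its guides and cannot be lifted out. Slides with 1 to 2 N; from about 0.125 a sprung ball in the guide strip resists (7 to 9 N push in all); past about 0.1315 it gives way with a snap, the tray runs to the end stop and is kept there.
- tray_front (a point): Middle of the outer face of the tray's upright front wall (towards box +x), at box x = 145 mm - joint, z 57. The tray is 146 (box x) by 108 (y), underside at box z 47, walls to z 65, front wall 8 thick to z 67. Nothing stands in front of it: fingertips can push this face in the box's -x direction, over the end wall (z 46). Tie bars are fixed in the tray.
- shoehorn: Loose shoehorn, 200 long, about 70 g, lying flat on the compartment floor, its x along the box's x within 3 degrees; origin at mid-length on its underside, z up. Flat-sided dark wooden handle at x 0..+98, 18 wide (y), 16 high (z 0..16). Steel trough blade at x -100..0, up to 38 wide, 9 high. Centre of mass near its middle. Its handle lies under the shut tray.
- horn_tip (a point): Blade tip of the shoehorn, at shoehorn (-100, 0, 5) mm.
- horn_end (a point): Handle end of the shoehorn, at shoehorn (100, 0, 8) mm.
- cufflink_box: Bystander: loose chrome cufflink box with a spring clip in front, 75 x 75 x 37; origin at the centre of its underside. Not to be disturbed.
- collar_case: Bystander: loose flat plastic collar stay case, 50 x 90 x 16; origin at the centre of its underside. Not to be disturbed.
- ring_dome: Bystander: glass dome with a ball knob over a ceramic ring dish, on a wooden foot, 100 across, 110 high; origin at the centre of its underside. Not to be disturbed.

How it is judged:
On the way, in this order (a step that is already met when the one before it is completed fails the run):
1. the tray is pushed back until its spring catch has snapped it fully open (value of joint tray above 0.133 m and height (world z) of horn_end below 0.03 m), for 0.2 s.
2. the shoehorn is slanted in the opening: handle end raised out of the box, blade tip still down inside it (height (world z) of horn_end above 0.052 m and z of horn_tip in the frame of valet_box below 0.04 m and x of horn_tip in the frame of valet_box below 0.03 m and value of joint tray above 0.1325 m), for 0.05 s.
At the end, for the whole second after the job is handed in: Both ends of the shoehorn are more than 110 mm above the ledge (43 mm above the top of the tray), it is held in the fingers (over 1 N), moves slower than 30 mm/s, touches neither box nor bystanders, and the tray stays snapped open (joint over 0.1325) (height (world z) of each of horn_tip, horn_end above 0.11 m and contact force between the fingers and shoehorn above 1 N and contact force between shoehorn and valet_box below 0.1 N and contact force between shoehorn and cufflink_box below 0.1 N and contact force between shoehorn and collar_case below 0.1 N and contact force between shoehorn and ring_dome below 0.1 N and linear speed of shoehorn below 0.03 m/s and value of joint tray above 0.1325 m); the arm keeps its last pose, push and grip.
It fails at once if the shoehorn is forced against the box or the tray (over 20 N) (contact force between shoehorn and valet_box above 20 N).
It fails at once if the cufflink box is disturbed (over 15 mm) (distance of cufflink_box from where it was at the start of the episode above 0.015 m).
It fails at once if the collar stay case is disturbed (over 15 mm) (distance of collar_case from where it was at the start of the episode above 0.015 m).
It fails at once if the glass dome is disturbed (over 10 mm) (distance of ring_dome from where it was at the start of the episode above 0.01 m).
It also fails if it takes over 54 s, if anything falls off the work surface, if the arm or the gripper's body presses on something with over 40 N, if the wrist force passes 120 N, or if a joint passes its speed limit or range.

## Working session

There is one attempt and no reset: what is moved stays moved. The work goes in short steps, Python scripts to look and compute and a tool call to move; the robot and the scene stay as the last step left them, time stands still between calls to the robot, and variables do not carry over. Pictures are saved under pics/ and viewed, at most 11 in all, crops included, and the job is handed in when it is done.

Besides the shell and the picture viewer there is one more tool, called as a command line: name --argument value ..., lists and objects as JSON in quotes. arm_command: Moves the arm, as the interface text tells. Its arguments: {"type":"object","properties":{"plan":{"type":"array","items":{"type":"array"}},"grip":{"type":"number"}},"required":["plan"]}

```bash
mkdir -p pics; ls; python3 - <<'E'
from plant import ctrl
import cv2,json
s=ctrl.read_state();print(s)
for n in("scene","top"):
    c=ctrl.capture(n);cv2.imwrite(f"pics/{n}0.png",c.pop("color"));print(n,c)
E
```

```text
pics
{'time': 0.0, 'joint_pos': array([ 1.16847232,  0.61592907, -0.01262899,  1.42487024,  0.00815478,
        1.10338649, -0.04037811]), 'qd': array([-0.00040365,  0.00179853, -0.0009534 ,  0.0011694 ,  0.00118072,
        0.00042283,  0.00084032]), 'effort': array([-2.92845934e-04, -4.58936334e+01,  2.09408524e-01, -1.65744978e+01,
       -6.09286129e-02,  2.05668330e-02,  2.46573873e-04]), 'ee_pos': array([ 0.23829036, -0.60390905,  0.21748425]), 'tool_rot': array([-3.13905169e+00,  7.74814001e-05,  3.75947362e-01]), 'contact_force': array([ 0.78903415,  0.06606936, -0.05445216]), 'ft_torque': array([ 0.0287768 ,  0.01032586, -0.02551395]), 'gripper_force': 0.0, 'grip_width': 0.09297623380904664}
scene {'fx': 494.3791767636799, 'fy': 494.3791767636799, 'cx': 250.02239403334428, 'cy': 187.05564941331167, 'xyz': array([1.4779113 , 0.19526017, 0.80990095]), 'orientation': array([ 0.86467567, -0.01315309,  1.92666691])}
top {'fx': 370.5218644290787, 'fy': 370.5218644290787, 'cx': 255.5358259555684, 'cy': 188.57116096253512, 'xyz': array([ 0.60623874, -0.11861422,  0.81612863]), 'orientation': array([ 0.0383235 ,  0.03367938, -1.56125761])}
```

View pics/top0.png

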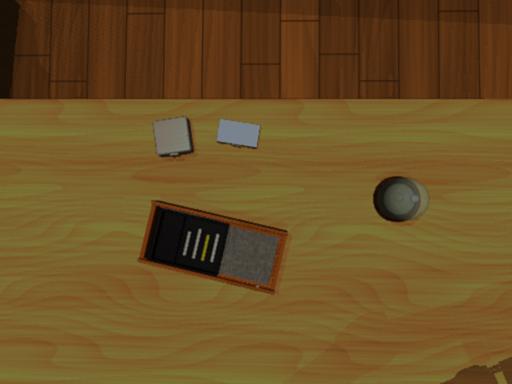

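View pics/scene0.png

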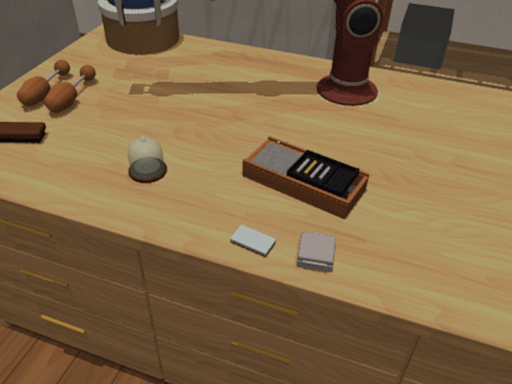

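The top view shows the box at about (214,246), with its tray end to the left (world +y). The cufflink box is at (173,136), the collar case at (239,133) and the dome at (400,200). I'll enlarge the box for its corners.

```bash
python3 - <<'E'
import cv2
i=cv2.imread("pics/top0.png")[190:300,130:300]
i=cv2.convertScaleAbs(i,alpha=1.8,beta=15)
cv2.imwrite("pics/crop0.png",cv2.resize(i,None,fx=4.7,fy=4.7,interpolation=cv2.INTER_CUBIC))
E
```

```text
(no output)
```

View pics/crop0.png

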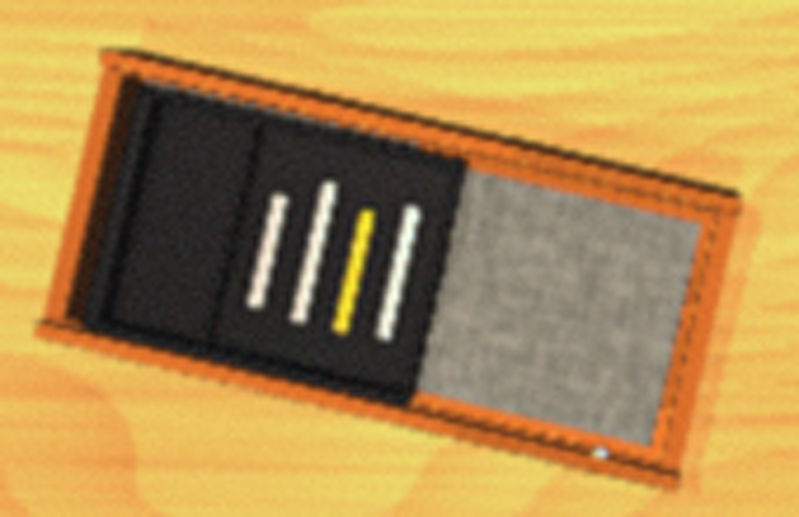

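```bash
cat > h.py <<'E'
import numpy as np
from scipy.spatial.transform import Rotation as R
def cam(c): return np.array(c["xyz"]),R.from_euler("xyz",c["orientation"])
def proj(c,P):
    t,r=cam(c);p=r.inv().apply(np.atleast_2d(P)-t)
    return np.c_[c["cx"]+c["fx"]*p[:,0]/-p[:,2],c["cy"]-c["fy"]*p[:,1]/-p[:,2]]
def ray(c,uv,z):
    t,r=cam(c);d=r.apply([(uv[0]-c["cx"])/c["fx"],-(uv[1]-c["cy"])/c["fy"],-1]);return t+d*(z-t[2])/d[2]
E
python3 - <<'E'
from h import *
from plant import ctrl
from scipy.optimize import least_squares
c=ctrl.capture("top");s=ctrl.capture("scene")
uv=np.array([[105,50],[740,197],[680,488],[38,330]])/4.7+[130,190]-.4
P=np.array([[.145,-.065,.054],[-.145,-.065,.054],[-.145,.065,.054],[.145,.065,.054]])
f=lambda q:(proj(c,R.from_euler("z",q[2]).apply(P)+[q[0],q[1],0])-uv).ravel()
o=least_squares(f,[.5,0,1.35]);print(o.x,np.degrees(o.x[2]),o.fun)
print("scene",proj(s,R.from_euler("z",o.x[2]).apply(P)+[o.x[0],o.x[1],0]))
for p,z in(((400,200),.05),((173,136),.037),((239,133),.016)):print(ray(c,p,z))
np.save("box.npy",o.x)
r=R.from_euler("z",o.x[2])
print("push start",r.apply([.175,0,.054])+[*o.x[:2],0])
E
```

```text
[ 0.5162969  -0.00468584  1.35396063] 77.57622991072442 [-0.25831534 -0.85037172  1.13684175 -0.32088766 -0.26614521  0.23745283
 -0.64011349  0.90818774]
scene [[348.15637386 201.84301826]
 [242.32821503 159.06909068]
 [268.97354472 134.7616262 ]
 [370.07997423 172.23129476]]
[ 0.61447229 -0.38777551  0.05      ]
[0.7466442  0.08514621 0.037     ]
[ 0.75750099 -0.05417365  0.016     ]
push start [0.55394648 0.16621621 0.054     ]
```

```bash
cat >> h.py <<'E'
def rows(n,target,yaw=None,st=None):
    "tool-frame rows from the present pose (or st) to world target"
    from plant import ctrl
    if st is None: st=ctrl.read_state()
    p=np.array(st["ee_pos"]);y0=st["tool_rot"][2];b=np.load("box.npy");y1=b[2] if yaw is None else yaw
    d=(np.array(target)-p)/n;dy=(y1-y0)/n;out=[]
    for i in range(n):
        q=R.from_euler("xyz",[np.pi,0,y0+i*dy]);out.append([[round(float(v),2) for v in q.inv().apply(d)/.05],round(float(-np.degrees(dy)/6),2)])
    return out
def W(p):
    b=np.load("box.npy");return R.from_euler("z",b[2]).apply(p)+[b[0],b[1],0]
def B(p):
    b=np.load("box.npy");return R.from_euler("z",b[2]).inv().apply(np.array(p)-[b[0],b[1],0])
E
python3 -c "
from h import *
for r in rows(20,W([.175,0,.2])):print(r)"
```

```text
[[0.58, -0.6, 0.02], -0.47]
[[0.61, -0.57, 0.02], -0.47]
[[0.63, -0.54, 0.02], -0.47]
[[0.66, -0.51, 0.02], -0.47]
[[0.68, -0.48, 0.02], -0.47]
[[0.7, -0.44, 0.02], -0.47]
[[0.73, -0.41, 0.02], -0.47]
[[0.74, -0.37, 0.02], -0.47]
[[0.76, -0.34, 0.02], -0.47]
[[0.78, -0.3, 0.02], -0.47]
[[0.79, -0.26, 0.02], -0.47]
[[0.8, -0.22, 0.02], -0.47]
[[0.81, -0.18, 0.02], -0.47]
[[0.82, -0.14, 0.02], -0.47]
[[0.83, -0.1, 0.02], -0.47]
[[0.83, -0.06, 0.02], -0.47]
[[0.83, -0.02, 0.02], -0.47]
[[0.83, 0.02, 0.02], -0.47]
[[0.83, 0.06, 0.02], -0.47]
[[0.83, 0.1, 0.02], -0.47]
```

arm_command --plan '[[[0.58,-0.6,0],-0.47],[[0.61,-0.57,0],-0.47],[[0.63,-0.54,0],-0.47],[[0.66,-0.51,0],-0.47],[[0.68,-0.48,0],-0.47]]' --grip 0

```text
time: 0.82
ee_pos: [0.3181, -0.4105, 0.2186]
tool_rot: [-3.142, -0.0, 0.624]
contact_force: [-0.0, 0.1, -0.1]
grip_width: 0.0477
gripper_force: 0.0
```

arm_command --plan '[[[0.7,-0.44,0],-0.47],[[0.73,-0.41,0],-0.47],[[0.74,-0.37,0],-0.47],[[0.76,-0.34,0],-0.47],[[0.78,-0.3,0],-0.47]]'

```text
time: 1.45
ee_pos: [0.3962, -0.218, 0.2188]
tool_rot: [3.141, -0.0, 0.869]
contact_force: [1.0, 0.1, -0.6]
grip_width: 0.0011
gripper_force: 0.0
```

arm_command --plan '[[[0.79,-0.26,0],-0.47],[[0.8,-0.22,0],-0.47],[[0.81,-0.18,0],-0.47],[[0.82,-0.14,0],-0.47],[[0.83,-0.1,0],-0.47]]'

```text
time: 2.08
ee_pos: [0.4744, -0.0254, 0.2187]
tool_rot: [3.141, 0.0, 1.115]
contact_force: [0.7, 0.1, -0.2]
grip_width: 0.0005
gripper_force: 0.0
```

arm_command --plan '[[[0.83,-0.06,0],-0.47],[[0.83,-0.02,0],-0.47],[[0.83,0.02,0],-0.47],[[0.83,0.06,0],-0.47],[[0.83,0.1,0],-0.47]]'

```text
time: 2.7
ee_pos: [0.5521, 0.1675, 0.2185]
tool_rot: [-3.141, 0.0, 1.361]
contact_force: [0.3, -0.0, -0.0]
grip_width: 0.0004
gripper_force: 0.0
```

arm_command --plan '[[[0,0,0],0]]'

```text
time: 2.82
ee_pos: [0.5515, 0.1708, 0.2184]
tool_rot: [-3.141, -0.003, 1.366]
contact_force: [0.2, 0.3, 0.2]
grip_width: 0.0008
gripper_force: 0.0
```

```bash
python3 - <<'E'
from h import *
from plant import ctrl
import cv2
s=ctrl.read_state();print(s["time"],s["ee_pos"],s["tool_rot"],B(s["ee_pos"]))
c=ctrl.capture("wrist");cv2.imwrite("pics/w1.png",c["color"]);print({k:v for k,v in c.items() if k!="color"})
np.save("ns.npy",0)
for r in rows(5,W([.175,0,.056])):print(r)
E
```

```text
2.825 [0.55152526 0.17076619 0.21838647] [-3.14069948e+00 -2.97865706e-03  1.36613830e+00] [0.17892253 0.00334341 0.21838647]
{'fx': 284.9464485285594, 'fy': 284.9464485285594, 'cx': 255.62267105192456, 'cy': 193.64680133109147, 'T_tool_cam': array([[ 3.49857280e-04,  9.61417657e-01,  2.75092651e-01,
         7.60307124e-02],
       [ 9.99999929e-01, -2.97907795e-04, -2.30625723e-04,
         6.34997654e-04],
       [-1.39775397e-04,  2.75092713e-01, -9.61417693e-01,
        -1.66038474e-01],
       [ 0.00000000e+00,  0.00000000e+00,  0.00000000e+00,
         1.00000000e+00]])}
[[-0.0, 0.01, 0.65], 0.02]
[[-0.0, 0.01, 0.65], 0.02]
[[-0.0, 0.01, 0.65], 0.02]
[[-0.0, 0.01, 0.65], 0.02]
[[-0.0, 0.01, 0.65], 0.02]
```

View pics/w1.png

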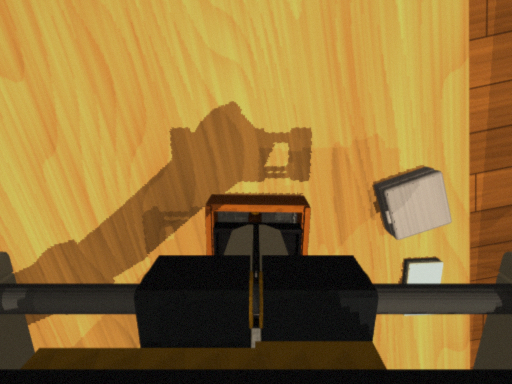

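The wrist view shows the box's +x end wall between (207,197) and (310,197), square to the tool. I'll compare that with the fit before going down.

```bash
cat >> h.py <<'E'
def wcam(c,s):
    T=np.eye(4);T[:3,:3]=R.from_euler("xyz",s["tool_rot"]).as_matrix();T[:3,3]=s["ee_pos"];T=T@c["T_tool_cam"]
    return dict(c,xyz=T[:3,3],orientation=R.from_matrix(T[:3,:3]).as_euler("xyz"))
E
python3 - <<'E'
from h import *
from plant import ctrl
s=ctrl.read_state();c=wcam(ctrl.capture("wrist"),s)
P=[[.145,-.065,.046],[.145,.065,.046],[.145,-.065,.054],[.145,.065,.054],[.145,-.065,0],[.145,.065,0]]
print(proj(c,W(P)))
for u in((207,207),(310,207)):print(B(ray(c,u,.054)))
E
```

```text
[[309.50535804 202.03852917]
 [205.05531215 201.10582427]
 [310.69373491 204.03129583]
 [203.92812232 203.07913959]
 [303.56138872 192.07119957]
 [210.69278528 191.23657979]]
[0.14000173 0.06145102 0.054     ]
[ 0.14118224 -0.06438993  0.054     ]
```

arm_command --plan '[[[0,0.01,0.65],0.02],[[0,0.01,0.65],0.02],[[0,0.01,0.65],0.02],[[0,0.01,0.65],0.02],[[0,0.01,0.6],0.02]]'

```text
time: 3.55
ee_pos: [0.5541, 0.1632, 0.0578]
tool_rot: [3.141, 0.002, 1.346]
contact_force: [0.3, -0.9, 0.0]
grip_width: 0.0002
gripper_force: 0.0
```

arm_command --plan '[[[-0.3,0,0.08],0],[[-0.3,0,0],0],[[-0.3,0,0],0],[[-0.3,0,0],0],[[-0.3,0,0],0]]'

```text
time: 4.18
ee_pos: [0.5385, 0.0923, 0.0557]
tool_rot: [3.139, -0.002, 1.35]
contact_force: [0.2, 1.8, 0.9]
grip_width: 0.0004
gripper_force: 0.7
```

arm_command --plan '[[[-0.3,0,0],0],[[-0.3,0,0],0],[[-0.3,0,0],0],[[-0.2,0,0],0],[[0,0,0],0]]'

```text
time: 4.8
ee_pos: [0.5247, 0.0374, 0.0543]
tool_rot: [-3.14, 0.002, 1.348]
contact_force: [-0.6, 0.5, -0.5]
grip_width: 0.0005
gripper_force: 0.0
```

```bash
python3 - <<'E'
from h import *
from plant import ctrl
s=ctrl.read_state();print(s["time"],B(s["ee_pos"]),s["tool_rot"],s["contact_force"])
E
```

```text
4.8 [0.04286265 0.00087414 0.05431828] [-3.13982432e+00  1.89867982e-03  1.34774163e+00] [-0.58321183  0.48945888 -0.52092218]
```

arm_command --plan '[[[-0.2,0,0],0],[[-0.15,0,0],0],[[-0.1,0,0],0],[[-0.1,0,0],0],[[0,0,0],0]]'

```text
time: 5.42
ee_pos: [0.5195, 0.0143, 0.0546]
tool_rot: [-3.141, -0.003, 1.351]
contact_force: [-1.0, 5.1, -1.9]
grip_width: 0.0005
gripper_force: 2.6
```

arm_command --plan '[[[-0.1,0,0],0],[[0,0,0],0]]'

```text
time: 5.68
ee_pos: [0.5195, 0.0142, 0.0547]
tool_rot: [3.14, -0.01, 1.354]
contact_force: [0.6, 11.8, -4.0]
grip_width: 0.0003
gripper_force: 5.9
```

```bash
python3 - <<'E'
from h import *
from plant import ctrl
import cv2
s=ctrl.read_state();print(s["time"],B(s["ee_pos"]),s["tool_rot"],s["contact_force"])
c=ctrl.capture("scene")
cv2.imwrite("pics/s2.png",cv2.resize(cv2.convertScaleAbs(c["color"][60:240,200:440],alpha=1.4),None,fx=3.3,fy=3.3,interpolation=cv2.INTER_CUBIC))
E
```

```text
5.675 [0.01912398 0.00096717 0.05471111] [ 3.1402908  -0.0100401   1.35415032] [ 0.61914832 11.8083757  -3.96789527]
```

View pics/s2.png

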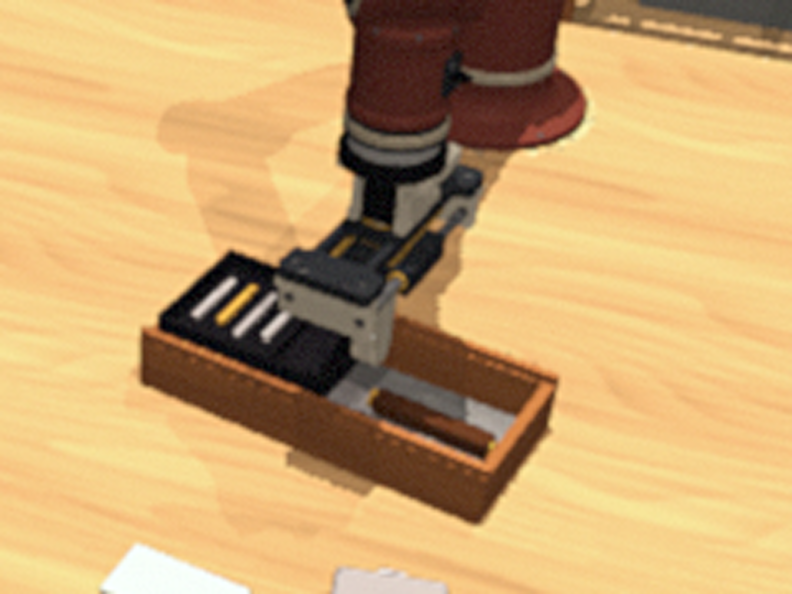

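The crop shows the tray driven back and the shoehorn exposed, with its handle at (375..492, 400..447) in the half nearer the camera. I'll give the tray one more firm push to be sure it snapped, then back off and look from above.

arm_command --plan '[[[-0.1,0,0],0],[[-0.06,0,0],0],[[0,0,0],0]]'

```text
time: 6.1
ee_pos: [0.5195, 0.0141, 0.0549]
tool_rot: [3.138, -0.021, 1.359]
contact_force: [2.1, 21.6, -8.0]
grip_width: 0.0002
gripper_force: 11.2
```

arm_command --plan '[[[0.5,0,0],0],[[0.5,0,0],0],[[0.5,0,-0.4],0],[[0.5,0,-0.8],0],[[0.5,0,-0.9],0]]'

```text
time: 6.72
ee_pos: [0.5436, 0.1203, 0.1602]
tool_rot: [-3.14, 0.003, 1.348]
contact_force: [0.3, -0.3, -0.3]
grip_width: 0.0003
gripper_force: 0.0
```

arm_command --plan '[[[0,0,-0.9],0],[[0,0,-0.9],0],[[0,0,0],0],[[0,0,0],0]]' --grip 0.42

```text
time: 7.22
ee_pos: [0.5435, 0.12, 0.2489]
tool_rot: [-3.14, 0.002, 1.348]
contact_force: [-0.7, 0.6, -0.4]
grip_width: 0.0356
gripper_force: 0.0
```

```bash
python3 - <<'E'
from h import *
from plant import ctrl
import cv2
s=ctrl.read_state();print(s["time"],B(s["ee_pos"]),s["tool_rot"],s["contact_force"])
w=ctrl.capture("wrist");c=ctrl.capture("top")
import pickle;pickle.dump((s,w,c),open("v3.pkl","wb"))
a=cv2.resize(cv2.convertScaleAbs(c["color"][190:300,130:300],alpha=1.8,beta=15),None,fx=4.7,fy=4.7,interpolation=cv2.INTER_CUBIC)
cv2.imwrite("pics/t3.png",a);cv2.imwrite("pics/w3.png",cv2.convertScaleAbs(w["color"],alpha=1.5,beta=10))
E
```

```text
7.225 [1.27644478e-01 2.45806604e-04 2.48946740e-01] [-3.14040972e+00  2.47607014e-03  1.34844450e+00] [-0.70631704  0.64659098 -0.36711435]
```

View pics/w3.png

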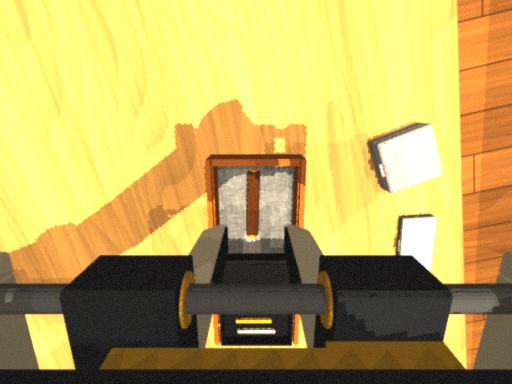

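The wrist view shows the tray still open. The handle runs from its end at (254,170) to the ferrule at (252,239), and it is 12–13 px wide.

```bash
python3 - <<'E'
from h import *
import pickle,cv2
s,w,c=pickle.load(open("v3.pkl","rb"));k=wcam(w,s)
for u in((254,170),(253.5,200),(252.5,230)):print(B(ray(k,u,.022)))
for u in((206,158),(305,158)):print("corner",B(ray(k,u,.054)))
g=w["color"][150:260,200:310];cv2.imwrite("pics/w3c.png",cv2.resize(cv2.convertScaleAbs(g,alpha=1.5),None,fx=5,fy=5,interpolation=cv2.INTER_CUBIC))
E
```

```text
[0.12515261 0.00207795 0.022     ]
[0.08111815 0.00309725 0.022     ]
[0.03430665 0.00492577 0.022     ]
corner [0.14740441 0.06278627 0.054     ]
corner [ 0.14677454 -0.06313717  0.054     ]
```

View pics/w3c.png

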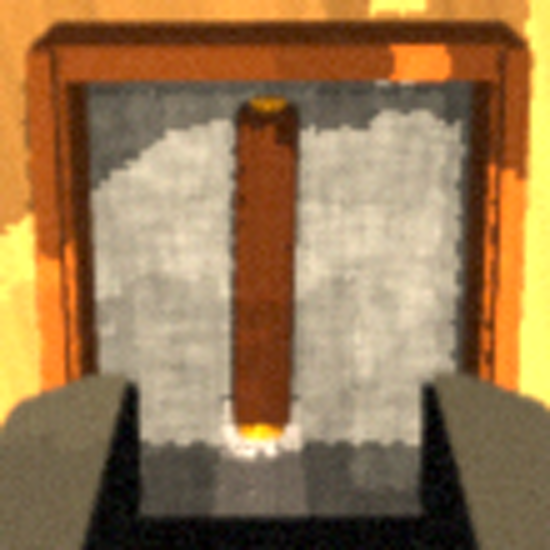

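```bash
python3 - <<'E'
from h import *
y=np.load("box.npy")[2]-.026
for r in rows(6,W([.110,.003,.035]),y):print(r)
E
```

```text
[[-0.06, -0.01, 0.71], 0.03]
[[-0.06, -0.01, 0.71], 0.03]
[[-0.06, -0.01, 0.71], 0.03]
[[-0.06, -0.01, 0.71], 0.03]
[[-0.06, -0.01, 0.71], 0.03]
[[-0.06, -0.01, 0.71], 0.03]
```

arm_command --plan '[[[-0.06,-0.01,0.71],0.03],[[-0.06,-0.01,0.71],0.03],[[-0.06,-0.01,0.71],0.03],[[-0.06,-0.01,0.71],0.03],[[-0.06,-0.01,0.71],0.03]]'

```text
time: 7.95
ee_pos: [0.5373, 0.1068, 0.0698]
tool_rot: [-3.139, 0.001, 1.334]
contact_force: [-0.0, -0.1, -0.5]
grip_width: 0.0391
gripper_force: 0.0
```

arm_command --plan '[[[-0.06,-0.01,0.5],0.03],[[0,0,0.2],0],[[0,0,0],0],[[0,0,0],0]]'

```text
time: 8.45
ee_pos: [0.5378, 0.1052, 0.038]
tool_rot: [3.14, -0.001, 1.331]
contact_force: [0.6, 0.1, -0.3]
grip_width: 0.0389
gripper_force: 0.0
```

```bash
python3 - <<'E'
from h import *
from plant import ctrl
s=ctrl.read_state();print(s["time"],B(s["ee_pos"]),s["tool_rot"],s["contact_force"],s["grip_width"])
E
```

```text
8.45 [0.11191122 0.00259942 0.03798672] [ 3.14014554e+00 -1.00988418e-03  1.33114324e+00] [ 0.62993883  0.06925031 -0.32378098] 0.03893851535512522
```

Next I go down 29.5 mm to z ≈ 8.5 mm and close.

arm_command --plan '[[[-0.04,0,0.3],0],[[0,0,0.2],0],[[0,0,0.09],0],[[0,0,0],0]]'

```text
time: 8.95
ee_pos: [0.5365, 0.1028, 0.0073]
tool_rot: [-3.141, 0.0, 1.331]
contact_force: [-0.1, 1.0, 0.3]
grip_width: 0.039
gripper_force: 0.0
```

arm_command --plan '[[[0,0,0],0],[[0,0,0],0],[[0,0,0],0],[[0,0,0],0]]' --grip 0

```text
time: 9.45
ee_pos: [0.5368, 0.1029, 0.0079]
tool_rot: [3.141, -0.0, 1.331]
contact_force: [-1.0, -0.2, 0.7]
grip_width: 0.0177
gripper_force: 29.9
```

arm_command --plan '[[[0,0,-0.1],0],[[0,0,-0.1],0],[[0,0,0],0]]'

```text
time: 9.82
ee_pos: [0.537, 0.1029, 0.0182]
tool_rot: [3.141, -0.001, 1.331]
contact_force: [-0.3, 0.3, -1.2]
grip_width: 0.0177
gripper_force: 29.9
```

arm_command --plan '[[[0,0,-0.15],0],[[0,0,-0.15],0],[[0,0,-0.1],0],[[0,0,0],0]]'

```text
time: 10.32
ee_pos: [0.5366, 0.1028, 0.0381]
tool_rot: [3.141, -0.0, 1.331]
contact_force: [-0.1, 0.3, -1.9]
grip_width: 0.0179
gripper_force: 30.0
```

arm_command --plan '[[[0,0,-0.1],0],[[0,0,-0.1],0],[[0,0,0],0]]'

```text
time: 10.7
ee_pos: [0.5368, 0.1028, 0.048]
tool_rot: [3.141, -0.0, 1.331]
contact_force: [-1.1, -0.7, -1.7]
grip_width: 0.0172
gripper_force: 30.0
```

```bash
python3 - <<'E'
from h import *
from plant import ctrl
import cv2
s=ctrl.read_state();print(s["time"],B(s["ee_pos"]),s["ft_torque"],s["contact_force"])
c=ctrl.capture("scene")
cv2.imwrite("pics/s4.png",cv2.resize(cv2.convertScaleAbs(c["color"][90:230,230:400],alpha=1.4),None,fx=4.2,fy=4.2,interpolation=cv2.INTER_CUBIC))
E
```

```text
10.7 [0.109334   0.00312347 0.04803329] [ 0.13376019 -0.04396789  0.0520136 ] [-1.09571011 -0.74564942 -1.66178698]
```

View pics/s4.png

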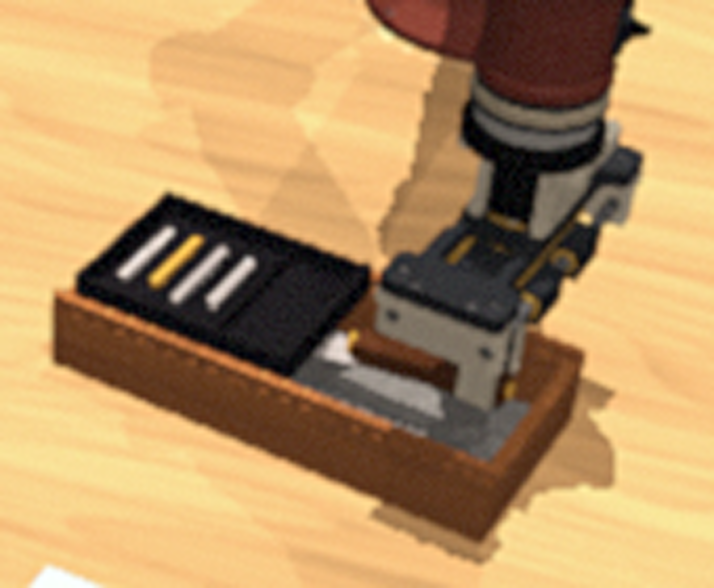

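The shoehorn is gripped with the handle lifted and the blade still under the deck. The force is small, so I keep lifting gently.

arm_command --plan '[[[0,0,-0.1],0],[[0,0,-0.1],0],[[0,0,-0.1],0],[[0,0,-0.1],0],[[0,0,0],0]]'

```text
time: 11.38
ee_pos: [0.537, 0.1032, 0.0683]
tool_rot: [3.141, -0.001, 1.331]
contact_force: [0.2, -0.2, -1.6]
grip_width: 0.0176
gripper_force: 30.0
```

arm_command --plan '[[[0,0,-0.1],0],[[0,0,-0.1],0],[[0,0,-0.1],0],[[0,0,-0.1],0],[[0,0,0],0]]'

```text
time: 12.0
ee_pos: [0.5369, 0.1032, 0.0882]
tool_rot: [3.141, -0.001, 1.331]
contact_force: [-0.7, 0.4, -1.7]
grip_width: 0.0179
gripper_force: 30.0
```

```bash
python3 - <<'E'
from h import *
from plant import ctrl
import cv2
s=ctrl.read_state();print(s["time"],B(s["ee_pos"]),s["ft_torque"],s["contact_force"])
c=ctrl.capture("scene")
cv2.imwrite("pics/s5.png",cv2.resize(cv2.convertScaleAbs(c["color"][90:230,230:400],alpha=1.4),None,fx=4.2,fy=4.2,interpolation=cv2.INTER_CUBIC))
E
```

```text
12.0 [0.1097871  0.00303793 0.08824965] [ 2.73952207e-01 -1.08033906e-01  1.51306220e-04] [-0.72586237  0.36711629 -1.65764856]
```

View pics/s5.png

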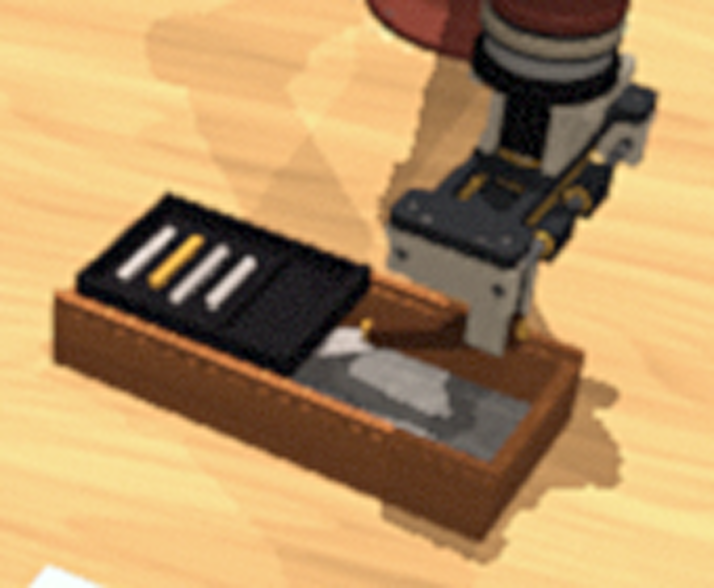

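The blade is sliding and tilting under the deck edge at about 1 N, with the tilt near 26°. Next I draw it out slantwise.

arm_command --plan '[[[0.15,0,-0.23],0],[[0.15,0,-0.23],0],[[0.15,0,-0.23],0],[[0.15,0,-0.23],0],[[0,0,0],0]]'

```text
time: 12.68
ee_pos: [0.5448, 0.1336, 0.1352]
tool_rot: [3.139, -0.002, 1.332]
contact_force: [0.5, 0.3, -1.9]
grip_width: 0.0177
gripper_force: 30.0
```

arm_command --plan '[[[0.15,0,-0.23],0],[[0.15,0,-0.23],0],[[0.15,0,-0.23],0],[[0.15,0,-0.23],0],[[0,0,0],0]]'

```text
time: 13.3
ee_pos: [0.5516, 0.1624, 0.1811]
tool_rot: [3.139, -0.002, 1.332]
contact_force: [-0.5, -0.4, -0.9]
grip_width: 0.0176
gripper_force: 30.0
```

```bash
python3 - <<'E'
from h import *
from plant import ctrl
import cv2
s=ctrl.read_state();print(s["time"],B(s["ee_pos"]),s["ft_torque"],s["contact_force"])
c=ctrl.capture("scene")
cv2.imwrite("pics/s6.png",cv2.resize(cv2.convertScaleAbs(c["color"][70:230,230:410],alpha=1.4),None,fx=3.7,fy=3.7,interpolation=cv2.INTER_CUBIC))
E
```

```text
13.3 [0.17078722 0.00143634 0.18107254] [ 0.0146911  -0.08199718 -0.03277625] [-0.45781209 -0.40090122 -0.89539927]
```

View pics/s6.png

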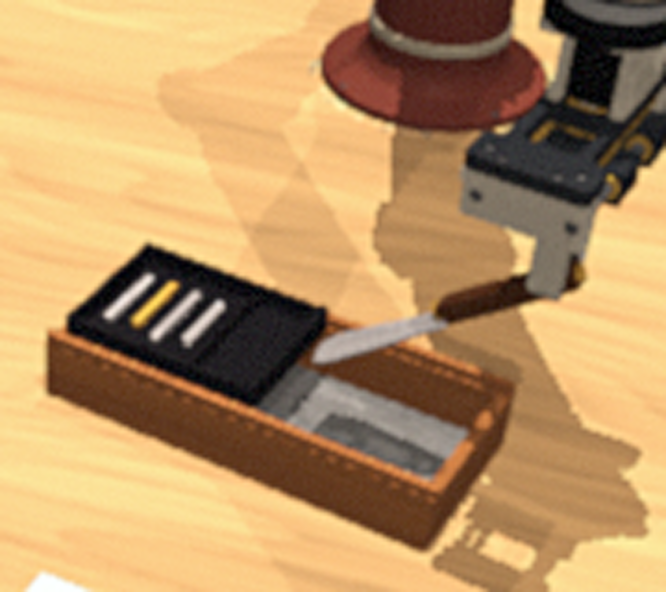

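The shoehorn is out, with its blade tip at (320,355) just beside the tray edge and only its own weight on the wrist. I lift it clear.

arm_command --plan '[[[0.2,0,-0.2],0],[[0.2,0,-0.3],0],[[0,0,-0.4],0],[[0,0,-0.4],0],[[0,0,-0.4],0]]'

```text
time: 13.98
ee_pos: [0.5555, 0.181, 0.2655]
tool_rot: [-3.141, -0.0, 1.331]
contact_force: [1.0, 0.7, -0.5]
grip_width: 0.0178
gripper_force: 30.0
```

arm_command --plan '[[[0,0,-0.4],0],[[0,0,-0.4],0],[[0,0,-0.3],0],[[0,0,-0.1],0],[[0,0,0],0]]'

```text
time: 14.6
ee_pos: [0.5556, 0.1805, 0.3245]
tool_rot: [-3.141, 0.0, 1.331]
contact_force: [0.7, 0.8, -1.5]
grip_width: 0.0179
gripper_force: 30.0
```

arm_command --plan '[[[0,0,0],0],[[0,0,0],0],[[0,0,0],0],[[0,0,0],0]]'

```text
time: 15.1
ee_pos: [0.5556, 0.1805, 0.3245]
tool_rot: [-3.141, 0.0, 1.331]
contact_force: [-0.4, 0.1, -0.1]
grip_width: 0.0176
gripper_force: 30.0
```

```bash
python3 - <<'E'
from h import *
from plant import ctrl
import cv2
s=ctrl.read_state();print(s["time"],B(s["ee_pos"]),s["contact_force"],s["gripper_force"])
cv2.imwrite("pics/s7.png",cv2.convertScaleAbs(ctrl.capture("scene")["color"],alpha=1.4))
E
```

```text
15.1 [0.18927928 0.00142272 0.32454039] [-0.35125575  0.11544706 -0.07457753] 29.999812245368958
```

View pics/s7.png

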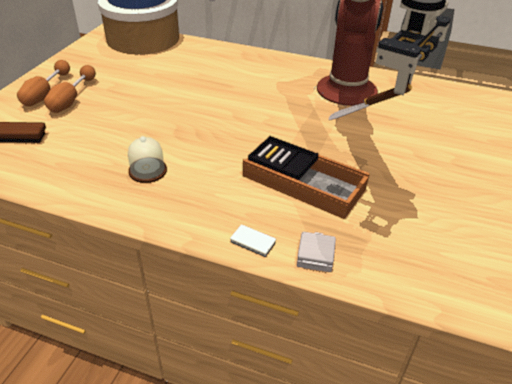

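The shoehorn is held high in the air from (333,117) to (410,85). The tray is fully open and the other things on the ledge have not moved. I hand in.

```bash
python3 -c "
from plant import ctrl
print(ctrl.sign_off())"
```

```text
the job is handed in; nothing more can be done
None
```

I handed the job in with the shoehorn held still in the gripper, well clear above the box, the tray snapped fully open and the other things on the ledge untouched; the hand-in gave no verdict.

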